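# Put the eye clinic's label printer back in service after a roll change

### The arm

A 6-joint arm with a two-finger parallel gripper is mounted at the origin on the work surface. World frame = base frame: x ahead of the robot, y to its left, z up, the work surface at z = 0. Lengths are in mm, angles in rad, forces in N, time in s.
With the tool pointing down it reaches from about 350 to 775 mm from the base axis. Payload 7.3 kg.
Tool frame: the origin (TCP) lies on the mounting face of the last link; the fingertips stand 178 mm ahead of it and the grasp point (between the pads) lies 159 mm ahead of it; z points along the fingers, y is the line along which they close (so a half turn about z gives the same grasp; the last joint's range is limited). The gripper opens to 92 mm and grips with 3 to 60 N. Pads are 19 mm wide; open, the fingers measure 130 mm over their backs; the gripper's body (75 mm by 190 mm) begins 47 mm behind the grasp point.
Start: joints at [-1.444, 0.342, 1.524, -0, 1.275, -0.146], TCP at [141.47, -505.583, 404.741] pointing down, gripper open.
Joint ranges: [-2.53, 2.53], [-0.77, 2.02], [0.04, 2.7], [-1, 4.14], [0.28, 2.66], [-3.11, 3.11]. Speed limits (rad/s): [2.57, 2.57, 3.14, 3.14, 3.14, 3.14].

### API

Orientations are given as [roll, pitch, yaw] about the fixed x, y, z axes, in that order (R = Rz(yaw) Ry(pitch) Rx(roll)).
In Python, from plant import bot, camrig, close_job gives the robot as it stands (bot), with the cameras (camrig) and the job as plain functions.
- The arm moves only by the shell command python3 shift.py, which reads ROWS from standard input. ROWS is 1 to 5 rows, parted by a bar, with the numbers parted by spaces; each row has 5 numbers: the finger opening in mm, then dx, dy, dz in mm, then a turn about the tool's z in rad; each row is the pose to reach, as a shift and turn from the pose commanded when the command began, along the tool's axes at that moment; what a row does not reach only later rows make up. A row lasts 1/8 s, in which the tool goes at most 62.5 mm and 0.188 rad, less where a joint would pass 70% of its speed; a pose out of reach is approached as far as the arm can. The fingers move at their own pace and stop on an object; the grip force is fixed at half the most. Time passes only in rows, so rows that do not move let the fingers close. It prints the time, the measured TCP pose, the force, the opening and the grip force at its end. Input that does not fit is refused with a message, and nothing moves.
- bot.get_obs(): the state, without advancing time (a new reading comes with each control period).
- camrig.capture(name): name is "scene" or "top" or "wrist"; returns a dict with "color" (384x512x3 uint8, red, green, blue), "K" (3x3 intrinsics, pixels), "k1" (the pictures are not rectified: a ray, as slopes to the right and down, at radius r is drawn at 1 + k1 r^2 times it, then the intrinsics apply), "R" (3x3) and "t" (3): a world point X has camera coordinates R X + t. Camera axes: x right, y down, z forward; pixel columns grow to the right and rows downward; lengths in mm; the calibration is good to about 2 mm. A picture is of the moment at which its call begins. There is no depth.
- close_job(): hands the job in; it is judged then, once.
The state is a dict: "time": time; "joint_positions": joint angles; "dq": joint speeds; "tau": joint torques, N m; "tool_pos": TCP position; "tcp_rot": TCP orientation; "contact_force": force on the tool from outside, world axes, zero at the start; "moment": the same for the moment, N m; "grip_width": finger opening in mm; "finger_force": force on a finger pad.
Only numpy, scipy, OpenCV 4.12 (cv2) and the standard library are available. Lean on these libraries where they do the work, as an engineer would, in place of code of your own. Each camera call takes 0.05 s, during which the arm holds its last target. There are 200 camera calls.

### The job

A fresh roll has just been loaded in the label printer for the eye-drop labels. With the closed fingertips, gently push its open cover down until it is fully shut, then switch the printer on by pressing the outer end of its rocker switch right down, and then press the wide feed key all the way in and let it come back up, to bring the first label forward. Leave the round pause key alone, keep the cover shut once the printer is on, and do not lift or shift any of the things standing around.

Things in the scene. Friction and masses are not known exactly. Their poses are not given: they have to be found in the camera images.
- printer: desktop label printer, grey base, white cover, fixed; 250 mm deep (x), 200 mm wide (y), 145 mm high with the cover shut. Origin: centre of its underside. x points from its front (controls, label slot) to its back (hinge), y to the left as seen facing its front, z up
- deck (a point): middle of the control deck, the front strip on top of the printer, 70 mm deep and 200 mm wide, at x -97 mm, z 93 mm of the printer. It slopes 0.2 rad down to the front. On it from left to right: rocker switch (y +60 mm), round pause key (y -5 mm), wide feed key (y -62 mm). The shut cover begins about 35 mm behind this line and stands 52 mm higher
- cover (a joint): angle of the cover, rad: 0 = fully shut, 1.3 = fully open. Hinged along the printer's y axis at the back; the stiff hinge keeps the cover wherever it is left and takes 1 to 6 N at the push point to close; no latch
- cover_hinge (a point): point on the cover's hinge line, at the middle of its width; in the printer's frame at x +105 mm, y 0, z 100 mm
- cover_push (a point): small grey push mark on the cover's outer (upper) face, mid-width, 18 mm back from the front end of the flat top (200 mm wide, 146 mm long). Cover shut: 125 mm in front of and 45 mm above the hinge, face level. Opened by q, the face leans back by q, its outer side to the top and back (+x). The point's z axis is the outward normal
- rocker (a joint): angle of the black mains rocker paddle, rad: 0 = off (inner end down), 0.32 = on (outer end down). It stays at whatever angle it is left, so press until it stops; 2 to 5 N on the raised end
- rocker_on_end (a point): top of the paddle's outer end (towards the printer's left side, short dash), to press for on; 13 mm left of the paddle's centre. Paddle 21 mm (x) by 30 mm (y), pivot axis front to back; this end stands about 14 mm above the deck when off and drops about 4.5 mm, its half of the paddle then lying parallel to the deck. Bezel 27 x 36 mm, 3 mm above the deck
- rocker_off_end (a point): top of the paddle's inner end, 13 mm right of the paddle's centre; low when off
- feed (a joint): travel of the feed key, m: 0 = up, 0.005 = fully in; it springs back. Moves along the deck's normal; 2 N to start, 5 N fully in
- feed_top (a point): middle of the top of the wide feed key, 20 mm (x) by 32 mm (y), standing 8 mm above the deck near the printer's right side
- pause (a joint): travel of the pause key, m: 0 = up, 0.005 = fully in; to be left alone
- pause_top (a point): middle of the top of the round pause key, 18 mm across, standing 8 mm above the deck, 57 mm left of the feed key
- label_roll: bystander: spare roll of labels standing on end, 84 mm across, 60 mm high, beside the printer. Origin: centre of its underside
- carton: bystander: upright carton, 55 x 75 x 105 mm, beside the printer. Origin: centre of its underside
- drop_bottle: bystander: small white eye-drop bottle, 28 mm across, 68 mm high, by one of the printer's front corners. Origin: centre of its underside
- ring_lens: bystander: hand lens in a black ring, 54 mm across, 18 mm high, by one of the printer's front corners. Origin: centre of its underside
- zip_case: bystander: soft-edged grey case 85 x 175 x 45 mm on the right side of the counter. Origin: centre of its underside
- pen_torch: bystander: pen torch 135 mm long, 17 mm thick, lying on the left side of the counter. Origin: at its middle, on the underside
- head_loupe: bystander: magnifier on a headband, about 180 x 145 x 40 mm, on the left side of the counter. Origin: centre of the headband, on the underside

How it is judged:
By the outcome, as a careful person would: the job done as asked, in the order asked, and still so for the second after the job is handed in, with the robot touching nothing.
It also fails if it takes over 54 s, if anything falls off the work surface, if the arm or the gripper's body presses on something with over 40 N, if the wrist force passes 120 N, or if a joint passes its speed limit or range.

## Working session

There is one attempt and no reset: what is moved stays moved. The work goes in short steps, Python scripts to look and compute and a shell command to move; the robot and the scene stay as the last step left them, time stands still between calls to the robot, and variables do not carry over. Pictures are saved under pics/ and viewed, at most 10 in all, crops included, and the job is handed in when it is done.

```bash
ls; mkdir -p pics
python3 - <<'E'
from plant import bot, camrig, close_job
import cv2
o=bot.get_obs()
print({k:o[k] for k in('time','tool_pos','tcp_rot','grip_width','contact_force')})
for n in('scene','top'):
    c=camrig.capture(n); cv2.imwrite(f'pics/{n}0.png',c['color'][:,:,::-1]); print(n,c['K'],c['k1'],c['R'],c['t'])
E
```

```text
pics
plant.py
shift.py
{'time': 0.0, 'tool_pos': array([ 141.45046789, -505.45053464,  404.05755499]), 'tcp_rot': array([-3.14009385e+00, -2.38348354e-04,  2.72773392e-01]), 'grip_width': 92.37850313327783, 'contact_force': array([-0.56979208,  1.58567194,  0.87912795])}
scene [[376.07367081   0.         258.63981646]
 [  0.         376.07367081 193.14088876]
 [  0.           0.           1.        ]] -0.09991042992970636 [[-0.03385794  0.99939321 -0.00817613]
 [ 0.82210773  0.02319789 -0.56885915]
 [-0.56832431 -0.02598206 -0.82239432]] [  -7.29985192 -374.30245102 1589.25008533]
top [[351.17898194   0.         256.0619206 ]
 [  0.         351.17898194 192.38091948]
 [  0.           0.           1.        ]] -0.058304060710808105 [[ 6.37570928e-04 -9.99902696e-01  1.39353024e-02]
 [-9.97122788e-01 -1.69198041e-03 -7.57844526e-02]
 [ 7.58006567e-02 -1.38468897e-02 -9.97026842e-01]] [  15.71825012  564.52580581 1151.2494743 ]
```

View pics/scene0.png

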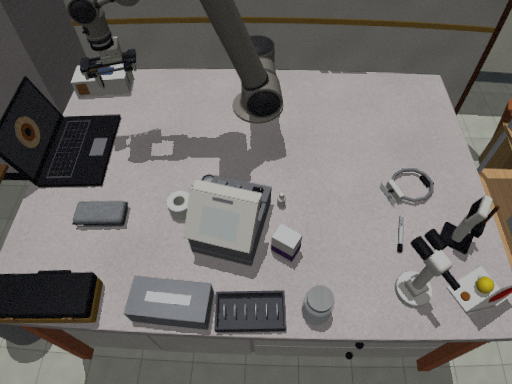

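View pics/top0.png

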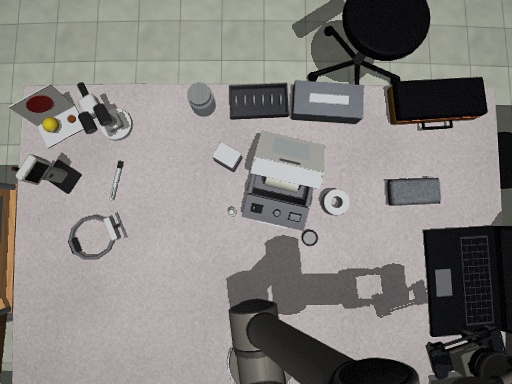

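The scene shows the printer at about (230,215) with its cover open. In the top view its deck is at about (277,212), with the rocker at (257,208), pause at (277,212) and feed at (294,216). The bottle is at (232,211), the lens at (310,237), the roll at (336,202) and the carton at (227,156). I'll enlarge the top view.

Run:
```python
import cv2
a=cv2.imread('pics/top0.png')[120:250,210:355]; b=cv2.imread('pics/scene0.png')
cv2.imwrite('pics/c1.png',cv2.resize(a,None,fx=4.5,fy=4.5,interpolation=cv2.INTER_CUBIC))
cv2.imwrite('pics/c2.png',cv2.resize(b[165:265,160:305],None,fx=5,fy=5,interpolation=cv2.INTER_CUBIC))
```

```text
(no output)
```

View pics/c1.png

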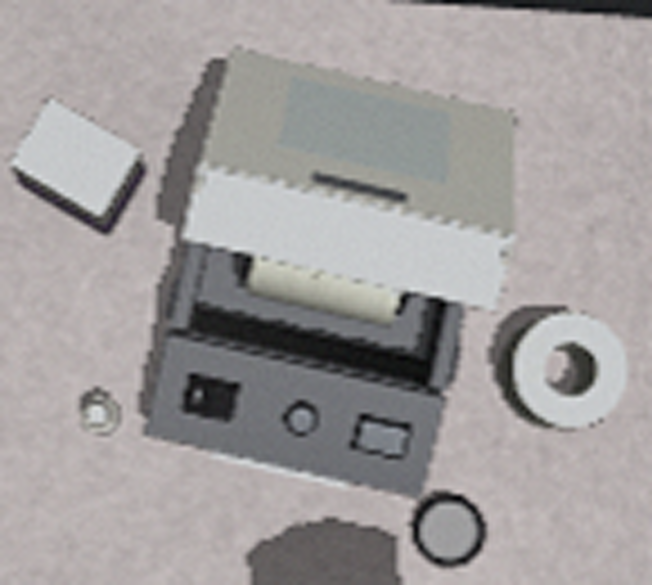

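View pics/c2.png

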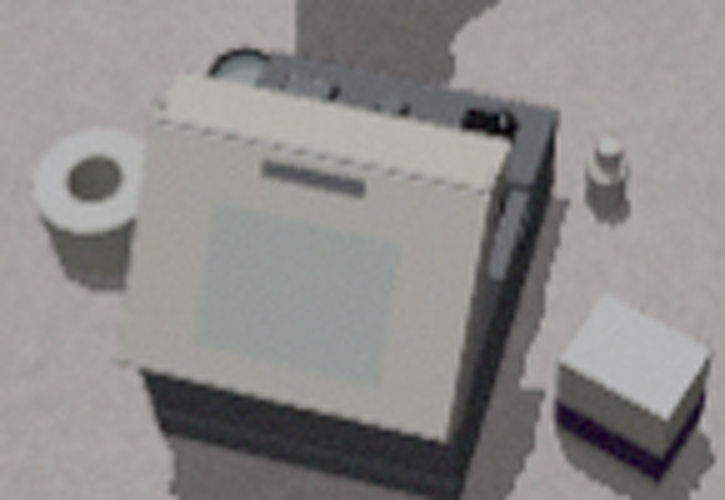

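The top crop shows the push mark at about (360,187), the rocker at (211,397), pause at (301,418) and feed at (381,437). The scene crop shows the mark at (313,179) and the rocker at (488,122). Next I'll triangulate these.

```bash
cat > h.py <<'E'
import numpy as np, cv2
from plant import bot, camrig, close_job
def ray(c,p):
    u=cv2.undistortPoints(np.array([[p]],float),c['K'],np.array([c['k1'],0,0,0,0.]))[0,0]
    R=np.array(c['R']);return -R.T@c['t'], R.T@np.array([u[0],u[1],1.])
def plane(c,p,z):
    o,d=ray(c,p); return o+d*(z-o[2])/d[2]
def tri(a,b):
    (o,d),(p,e)=a,b; s=np.linalg.lstsq(np.c_[d,-e],p-o,rcond=None)[0]
    x,y=o+d*s[0],p+e*s[1]; return (x+y)/2,np.linalg.norm(x-y)
def proj(c,X):
    return cv2.projectPoints(np.array(X,float).reshape(-1,1,3),cv2.Rodrigues(np.array(c['R']))[0],np.array(c['t'],float),c['K'],np.array([c['k1'],0,0,0,0.]))[0][:,0]
E
python3 - <<'E'
from h import *
np.set_printoptions(precision=1,suppress=True)
T=camrig.capture('top');S=camrig.capture('scene')
f=lambda u,v:((u+.5)/4.5-.5+210,(v+.5)/4.5-.5+120)
g=lambda u,v:((u+.5)/5-.5+160,(v+.5)/5-.5+165)
m,e=tri(ray(T,f(360,187)),ray(S,g(313,179)));print('mark',m,e)
print('rocker',tri(ray(T,f(211,397)),ray(S,g(488,122))))
# cover front-edge corners (top face) in both views
print('edgeL',tri(ray(T,f(207,169)),ray(S,g(497,188))),'edgeR',tri(ray(T,f(512,236)),ray(S,g(155,122))))
r,p,k=[plane(T,f(*q),z) for q,z in(((211,397),101),((301,418),101),((381,437),101))]
print(r,p,k,np.linalg.norm(r-k))
d=(r-k)[:2];yaw=np.arctan2(-d[0],d[1]);print('yaw',yaw)
R=np.array([[np.cos(yaw),-np.sin(yaw)],[np.sin(yaw),np.cos(yaw)]])
# origin: mean of three controls at x -97, y mean (60-5-62)/3 ; raised 8mm along the normal (-.2,.98)
o=((r+p+k)/3)[:2]-R@[-98.6,-7/3];print('origin',o)
l=np.array([*(R.T@(m[:2]-o)),m[2]]);print('mark local',l)
v=l[[0,2]]-[105,100];print('len',np.hypot(*v),'q',np.arctan2(v[1],-v[0])-np.arctan2(45,125))
for n in((100,430,68,'bottle'),(449,529,18,'lens'),(568,369,60,'roll'),(78,160,105,'carton')):
    w=plane(T,f(*n[:2]),n[2]);print(n[3],w, R.T@(w[:2]-o))
E
```

```text
mark [636.4 -72.5 223.5] 3.4655085103468752
rocker (array([510.2,  18.5, 103.7]), np.float64(4.654280913221282))
edgeL (array([645.7,  26.3, 232.8]), np.float64(11.44995677105993)) edgeR (array([ 605.1, -164.9,  230.8]), np.float64(4.104394784525679))
[510.4  16.1 101. ] [496. -46. 101.] [ 482.9 -101.1  101. ] 120.42160904040476
yaw -0.23023973918050117
origin [593.  -63.9]
mark local [ 44.3   1.5 223.5]
len 137.57300707217078 q 0.7682604839472638
bottle [488.   94.2  68. ] [-138.3  130. ]
lens [ 415.5 -161.4   18. ] [-150.6 -135.4]
roll [ 532.  -241.8   60. ] [ -18.8 -187.1]
carton [674.6 108.6 105. ] [ 40.1 186.6]
```

```bash
cat >> h.py <<'E'
from scipy.spatial.transform import Rotation as Ro
O=np.array([593.,-63.9]);YAW=-0.230
def need(lx,ly,z):
    "tool-axes shift putting the fingertip middle at printer-frame (lx,ly,z)"
    o=bot.get_obs();Rt=Ro.from_euler('xyz',o['tcp_rot']).as_matrix()
    c,s=np.cos(YAW),np.sin(YAW);w=np.array([O[0]+c*lx-s*ly,O[1]+s*lx+c*ly,z])
    tip=o['tool_pos']+Rt[:,2]*178
    l=tip[:2]-O;print('t',round(o['time'],2),'tip local',np.round([c*l[0]+s*l[1],-s*l[0]+c*l[1],tip[2]],1),
      'turn',round(o['tcp_rot'][2]-YAW,3),'shift',np.round(Rt.T@(w-tip),1),'F',np.round(o['contact_force'],1))
E
python3 -c "
from h import *
need(60,0,290)"
echo '[[0, 30, -15, -40, 0.15], [0, 80, -35, -64, 0.3], [0, 130, -60, -64, 0.45], [0, 185, -85, -64, 0.503], [0, 240, -110, -64, 0.503]]' | python3 shift.py
```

```text
refused: ROWS must be rows parted by a bar, with the numbers parted by spaces. Nothing was moved.
```

I used the wrong layout. The manual says rows parted by a bar, with the numbers parted by spaces; once more.

```bash
echo '0 30 -15 -40 0.15 | 0 80 -35 -64 0.3 | 0 130 -60 -64 0.45 | 0 185 -85 -64 0.503 | 0 240 -110 -64 0.503' | python3 shift.py; python3 -c "
from h import *
need(60,0,290)"
```

```text
time: 0.82
tool_pos: [344.1, -333.5, 468.8]
tcp_rot: [3.141, -0.0, -0.231]
contact_force: [0.1, -1.3, -0.0]
grip_width: 46.4
finger_force: 0.0
t 0.82 tip local [-180.8 -319.3  290.8] turn -0.001 shift [ 240.4 -319.7    0.8] F [ 0.1 -1.3 -0. ]
```

```bash
echo '0 30 -40 0 0 | 0 65 -87 0 0 | 0 100 -134 0 0 | 0 135 -180 0 0 | 0 170 -227 0 0' | python3 shift.py; echo '0 35 -47 0 0 | 0 60 -80 0 0 | 0 70 -93 0 0 | 0 70 -93 0 0' | python3 shift.py
python3 - <<'E'
from h import *
need(60,0,240)
cv2.imwrite('pics/w1.png',camrig.capture('wrist')['color'][:,:,::-1])
E
```

```text
time: 1.45
tool_pos: [561.5, -151.3, 468.6]
tcp_rot: [3.141, 0.0, -0.23]
contact_force: [0.1, -0.7, -0.3]
grip_width: 1.2
finger_force: 0.0
time: 1.95
tool_pos: [650.3, -77.2, 467.6]
tcp_rot: [3.142, 0.001, -0.228]
contact_force: [-0.5, -0.8, -0.1]
grip_width: 0.3
finger_force: 0.0
t 1.95 tip local [ 58.5   0.  289.6] turn 0.002 shift [ 1.5  0.  49.6] F [-0.5 -0.8 -0.1]
```

View pics/w1.png

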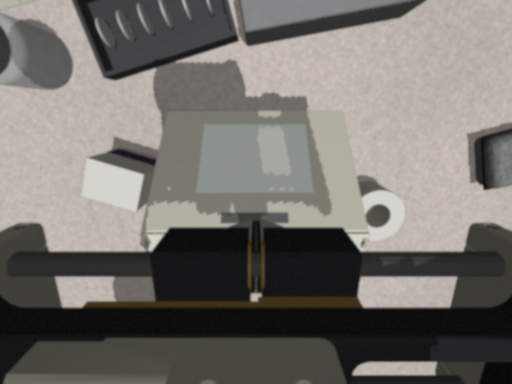

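The wrist view shows the closed fingers at about (256,265), with the mark just ahead at (254,217). The yaw alignment is good. I'll check the mark's position from this ray.

Run:
```python
from h import *
np.set_printoptions(precision=1,suppress=True)
W=camrig.capture('wrist');o=bot.get_obs();tip=o['tool_pos']-[0,0,178]
T=camrig.capture('top')
print('cam',ray(W,(254,217))[0],'tip px',proj(W,tip))
c,s=np.cos(YAW),np.sin(YAW)
def L(X):l=X[:2]-O;return np.array([c*l[0]+s*l[1],-s*l[0]+c*l[1],X[2]])
for z in(215,220,225):print(L(plane(W,(254,217),z)))
f=lambda u,v:((u+.5)/4.5-.5+210,(v+.5)/4.5-.5+120)
m,e=tri(ray(T,f(360,187)),ray(W,(254,217)));print('mark',L(m),e)
for q in(.7,.77,.85):print(q,105-132.9*np.cos(.3456+q),100+132.9*np.sin(.3456+q))
```

```text
cam [722.6 -94.4 447.4] tip px [[257.8 235.1]]
[ 40.6   1.5 215. ]
[ 42.6   1.4 220. ]
[ 44.5   1.4 225. ]
mark [ 44.5   0.7 225.2] 1.4696108956812481
0.7 38.366215076654285 214.98847206041702
0.77 46.57202234595251 219.3674219678809
0.85 56.29810317508643 223.6549038479893
```

```bash
echo '0 -1 0 20 0 | 0 -3 0 45 0 | 0 -3 0 55 0 | 0 -3 0 60 0 | 0 -3 0 64 0' | python3 shift.py; python3 -c "
from h import *
need(50,0,217)"
```

```text
time: 2.72
tool_pos: [646.8, -77.8, 405.4]
tcp_rot: [3.141, -0.001, -0.231]
contact_force: [0.2, -0.8, 1.1]
grip_width: 1.0
finger_force: 0.0
t 2.73 tip local [ 55.8  -1.3 227.4] turn -0.001 shift [-5.8 -1.3 10.4] F [ 0.2 -0.8  1.1]
```

```bash
echo '0 0 -1 6 0 | 0 -5 -1 11 0 | 0 -10 -1 15 0 | 0 -15 -1 18 0 | 0 -20 -1 21 0' | python3 shift.py; python3 -c "
from h import *
need(21,0,195)"
```

```text
time: 3.35
tool_pos: [627.1, -71.8, 383.6]
tcp_rot: [3.141, -0.0, -0.23]
contact_force: [1.8, -1.2, 1.6]
grip_width: 0.5
finger_force: 1.1
t 3.35 tip local [ 35.1   0.  205.6] turn -0.0 shift [-14.1   0.   10.6] F [ 1.8 -1.2  1.6]
```

```bash
echo '0 -5 0 5 0 | 0 -10 0 9 0 | 0 -15 0 13 0 | 0 -20 0 18 0 | 0 -25 0 24 0' | python3 shift.py; python3 -c "
from h import *
need(-3,0,163)"
```

```text
time: 3.98
tool_pos: [602.9, -66.2, 359.2]
tcp_rot: [3.141, -0.0, -0.23]
contact_force: [0.9, 0.2, 1.0]
grip_width: 0.2
finger_force: 0.7
t 3.98 tip local [ 10.2  -0.  181.2] turn -0.0 shift [-13.2  -0.   18.2] F [0.9 0.2 1. ]
```

```bash
echo '0 -4 0 5 0 | 0 -8 0 11 0 | 0 -12 0 17 0 | 0 -15 0 23 0 | 0 -18 0 29 0' | python3 shift.py; echo '0 -1 0 2 0 | 0 -2 0 4 0 | 0 -2 0 6 0 | 0 -2 0 7 0' | python3 shift.py;python3 -c "
from h import *
need(-11,0,145)"
```

```text
time: 4.6
tool_pos: [585.4, -62.1, 330.3]
tcp_rot: [3.142, 0.0, -0.23]
contact_force: [1.2, -0.8, 1.3]
grip_width: 0.4
finger_force: 0.6
time: 5.1
tool_pos: [583.5, -61.6, 323.6]
tcp_rot: [3.142, 0.001, -0.23]
contact_force: [-0.9, -0.0, 2.4]
grip_width: 0.5
finger_force: 1.0
t 5.1 tip local [ -9.9   0.  145.6] turn -0.0 shift [-1.1  0.   0.6] F [-0.9 -0.   2.4]
```

```bash
for i in 1; do echo '0 0 0 0.7 0 | 0 0 0 1.4 0 | 0 0 0 1.4 0' | python3 shift.py; done;  echo '0 0 0 0.5 0 | 0 0 0 1 0 | 0 0 0 1 0' | python3 shift.py
```

```text
time: 5.48
tool_pos: [583.4, -61.6, 323.2]
tcp_rot: [3.141, -0.0, -0.23]
contact_force: [-3.9, 1.1, 7.5]
grip_width: 0.6
finger_force: 4.0
time: 5.85
tool_pos: [583.4, -61.6, 323.2]
tcp_rot: [3.141, -0.001, -0.23]
contact_force: [-6.1, 1.1, 14.0]
grip_width: 0.3
finger_force: 6.8
```

```bash
echo '0 0 0 -10 0 | 0 0 0 -45 0 | 0 0 0 -45 0' | python3 shift.py;  python3 -c "
from h import *
T=camrig.capture('top');S=camrig.capture('scene')
need(-180,0,190)
a=T['color'][130:250,215:345];b=S['color'][160:260,165:295]
k=lambda i,s:cv2.resize(i,None,fx=s,fy=s,interpolation=cv2.INTER_CUBIC)
cv2.imwrite('pics/c3.png',np.vstack([k(a,2.7),k(b,2.7)])[:,:,::-1])
"
```

```text
time: 6.22
tool_pos: [584.4, -61.9, 369.2]
tcp_rot: [3.142, -0.006, -0.23]
contact_force: [1.6, -0.3, 0.3]
grip_width: 0.7
finger_force: 0.0
t 6.33 tip local [ -9.5  -0.  188.2] turn -0.0 shift [-170.5    0.    -1.8] F [-0.3  1.  -0.2]
```

View pics/c3.png

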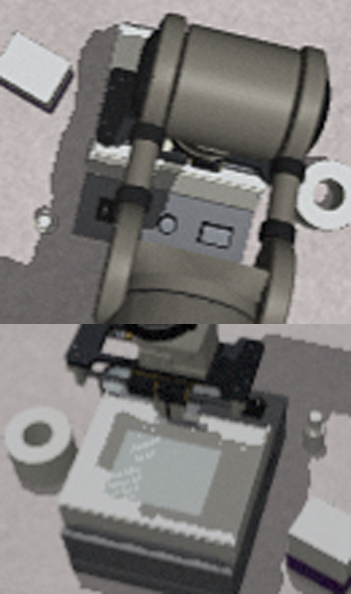

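The cover is shut. I'll move the wrist camera over the deck to refine the control positions.

```bash
echo '0 -40 0 -12 0 | 0 -95 0 -12 0 | 0 -140 0 -12 0 | 0 -160 0 -12 0 | 0 -160 0 -12 0' | python3 shift.py;  python3 -c "
from h import *
W=camrig.capture('wrist');need(-180,40,200)
cv2.imwrite('pics/w2.png',W['color'][:,:,::-1])
"
```

```text
time: 6.95
tool_pos: [427.0, -24.9, 377.9]
tcp_rot: [3.142, 0.001, -0.23]
contact_force: [0.5, -0.4, 0.2]
grip_width: 0.7
finger_force: 0.0
t 7.0 tip local [-169.5    0.   200. ] turn -0.0 shift [-10.5 -40.    0. ] F [ 0.4 -0.3 -0.1]
```

View pics/w2.png

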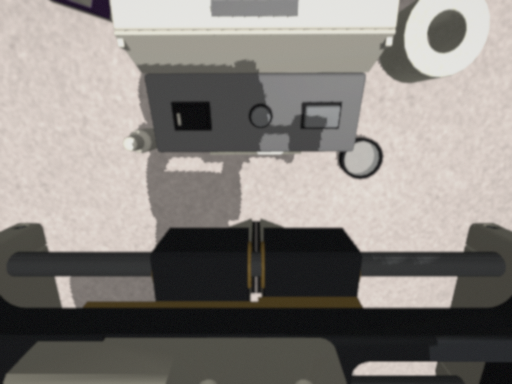

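The wrist view shows the rocker at (192,116) with its dash at (178,119), pause at (261,117) and feed at (321,116). I'll locate them by mask contours from here and from a second position.

```bash
cat > m.py <<'E'
from h import *
import pickle
c,s=np.cos(YAW),np.sin(YAW)
def L(X):l=X[:2]-O;return np.round([c*l[0]+s*l[1],-s*l[0]+c*l[1],X[2]],1)
def blob(W,p,kind):
    g=cv2.cvtColor(W['color'],cv2.COLOR_RGB2GRAY);u,v=map(int,np.round(p));y0,x0=v-22,u-30
    r=g[y0:v+22,x0:u+30];m=((r<35) if kind=='dark' else (r>g[v-1:v+2,u-1:u+2].mean()-12)).astype(np.uint8)
    n,lab,st,ce=cv2.connectedComponentsWithStats(m)
    best=max(range(1,n),key=lambda i:st[i,4]-20*np.hypot(*(ce[i]-[30,22])))
    x,y,w,h,a=st[best];return (x0+x+(w-1)/2,y0+y+(h-1)/2),(w,h,a)
E
python3 - <<'E'
from m import *
W=camrig.capture('wrist')
d={k:blob(W,p,t) for k,p,t in(('rocker',(192,116),'dark'),('feed',(321,117),'light'))};print(d)
pickle.dump((W,d),open('v1.pkl','wb'))
for k in d:print(k,L(plane(W,d[k][0],101)))
print('pause',L(plane(W,(261,117),101)),'dash',L(plane(W,(178,119),106)))
E
echo '0 20 -25 0 0 | 0 35 -60 0 0 | 0 45 -82 0 0 | 0 45 -82 0 0' | python3 shift.py
python3 - <<'E'
from m import *
W1,d1=pickle.load(open('v1.pkl','rb'));W=camrig.capture('wrist')
for k,t in(('rocker','dark'),('feed','light')):
    p=proj(W,plane(W1,d1[k][0],101))[0];b=blob(W,p,t);X,e=tri(ray(W1,d1[k][0]),ray(W,b[0]))
    print(k,p,b,L(X),round(e,1))
need(-97,83,135)
E
```

```text
{'rocker': ((np.float64(191.0), np.float64(117.5)), (np.int32(39), np.int32(28), np.int32(962))), 'feed': ((np.float64(320.5), np.float64(116.5)), (np.int32(60), np.int32(44), np.int32(1705)))}
rocker [-98.2  60.5 101. ]
feed [-97.4 -58.8 101. ]
pause [-97.8  -4.  101. ] dash [-99.5  71.2 106. ]
time: 7.55
tool_pos: [491.9, 45.2, 377.4]
tcp_rot: [3.141, 0.001, -0.228]
contact_force: [0.0, 0.6, -0.1]
grip_width: 0.4
finger_force: 0.0
rocker [279.9995116  166.79626795] ((np.float64(278.5), np.float64(166.5)), (np.int32(36), np.int32(26), np.int32(773))) [-98.5  61.5  97.1] 0.5
feed [403.52228624 166.1457941 ] ((np.float64(405.5), np.float64(168.0)), (np.int32(34), np.int32(17), np.int32(489))) [-97.6 -57.  108.4] 0.5
t 7.6 tip local [-124.    82.2  199.4] turn 0.001 shift [27.1 -0.8 64.4] F [-0.4 -0.1  0.4]
```

```bash
echo '0 12 1 25 0 | 0 27 1 60 0 | 0 27 1 76 0 | 0 27 1 82 0 | 0 27 1 85 0' | python3 shift.py; echo '0 0 0 2 0 | 0 0 0 4 0 | 0 0 0 6 0 | 0 0 0 6 0' | python3 shift.py
python3 -c "
from h import *
need(-97,81,105)"
```

```text
time: 8.22
tool_pos: [516.5, 36.7, 293.4]
tcp_rot: [3.141, -0.0, -0.231]
contact_force: [1.5, 0.0, -0.1]
grip_width: 0.4
finger_force: 0.0
time: 8.72
tool_pos: [516.4, 37.3, 287.3]
tcp_rot: [3.142, 0.0, -0.23]
contact_force: [0.6, -0.0, -0.4]
grip_width: 0.1
finger_force: 0.0
t 8.72 tip local [-97.6  81.  109.3] turn -0.0 shift [0.6 0.  4.3] F [ 0.6 -0.  -0.4]
```

```bash
for i in 1; do echo '0 0 0 1 0 | 0 0 0 2 0 | 0 0 0 2 0' | python3 shift.py;echo '0 0 0 1 0 | 0 0 0 2 0 | 0 0 0 2 0' | python3 shift.py;echo '0 0 0 1 0 | 0 0 0 2 0 | 0 0 0 2 0' | python3 shift.py; done | grep -E "pos|force"
```

```text
tool_pos: [516.4, 37.2, 285.2]
contact_force: [-0.5, 0.8, -0.1]
finger_force: 0.0
tool_pos: [516.5, 37.2, 283.2]
contact_force: [-0.7, 0.6, -0.8]
finger_force: 0.1
tool_pos: [516.6, 37.4, 281.6]
contact_force: [0.9, 2.5, 3.1]
finger_force: 1.9
```

```bash
for i in 1; do echo '0 0 0 1 0 | 0 0 0 2 0 | 0 0 0 2 0' | python3 shift.py;echo '0 0 0 1 0 | 0 0 0 2 0 | 0 0 0 2 0' | python3 shift.py; done | grep -E "pos|force"
```

```text
tool_pos: [516.9, 37.8, 279.8]
contact_force: [1.3, 5.8, 4.3]
finger_force: 3.9
tool_pos: [517.1, 38.2, 277.9]
contact_force: [2.4, 8.4, 5.1]
finger_force: 4.9
```

The sideways force shows the tip is slipping down beside the paddle's outer edge. I'll back off and look.

```bash
echo '0 0 0 -4 0 | 0 0 0 -25 0 | 0 0 0 -25 0' | python3 shift.py; python3 -c "
from h import *
W=camrig.capture('wrist');need(-97,73,125);S=camrig.capture('scene')
k=lambda i,s:cv2.resize(i,None,fx=s,fy=s,interpolation=cv2.INTER_CUBIC)
a=k(W['color'][150:290,180:330],4);b=k(S['color'][150:210,220:300],3)
b=cv2.copyMakeBorder(b,0,a.shape[0]-b.shape[0],0,0,cv2.BORDER_CONSTANT)[:,:200]
cv2.imwrite('pics/c4.png',np.hstack([a,b])[:,:,::-1])
print('tip px',proj(W,bot.get_obs()['tool_pos']-[0,0,178]))
"
```

```text
time: 10.98
tool_pos: [516.7, 37.0, 303.0]
tcp_rot: [3.141, -0.002, -0.23]
contact_force: [-0.1, -0.5, -0.4]
grip_width: 0.7
finger_force: 0.0
t 11.03 tip local [-97.6  80.7 124.2] turn -0.0 shift [ 0.6  7.7 -0.8] F [ 0.1 -0.4 -0.9]
tip px [[256.94141096 235.14658827]]
```

View pics/c4.png

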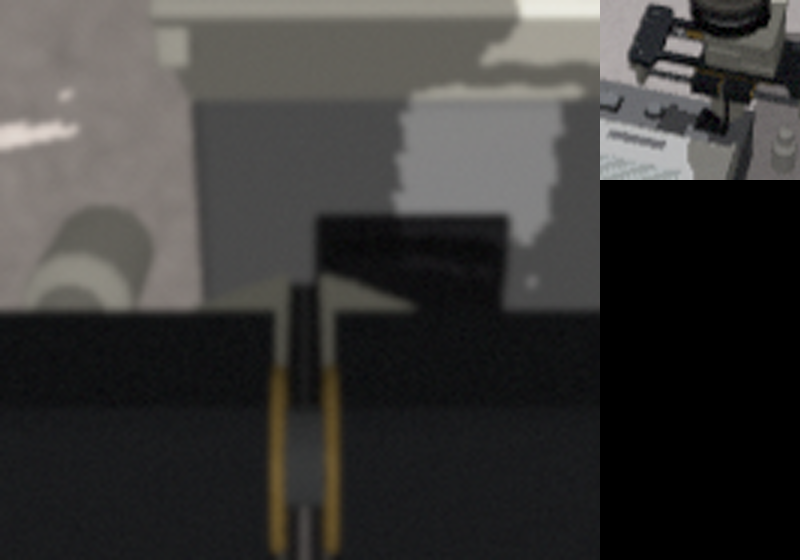

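The tips taper to about 10 mm, so I had pressed at the paddle's edge. I'll re-aim at y ≈ 73.

```bash
echo '0 0.5 8 0 0 | 0 0.5 8 6 0 | 0 0.5 8 11 0 | 0 0.5 8 14 0 | 0 0.5 8 16 0' | python3 shift.py | grep -E "pos|force";  echo '0 0 0 1.5 0 | 0 0 0 3 0 | 0 0 0 3 0' | python3 shift.py| grep -E "pos|force"
python3 -c "
from h import *
need(-97,73,105)"
```

```text
tool_pos: [515.1, 29.4, 285.9]
contact_force: [-1.9, 0.9, -0.5]
finger_force: 0.0
tool_pos: [515.1, 29.3, 283.3]
contact_force: [0.3, 0.5, 0.6]
finger_force: 0.0
t 12.07 tip local [-97.1  73.  105.3] turn -0.0 shift [0.1 0.  0.3] F [0.3 0.5 0.6]
```

```bash
for i in 1; do echo '0 0 0 1 0 | 0 0 0 2 0 | 0 0 0 2 0' | python3 shift.py;echo '0 0 0 1 0 | 0 0 0 2 0 | 0 0 0 2 0' | python3 shift.py; done | grep -E "pos|force"
```

```text
tool_pos: [515.2, 29.4, 282.2]
contact_force: [-1.7, 0.2, 8.1]
finger_force: 4.1
tool_pos: [515.1, 29.4, 281.7]
contact_force: [-6.4, 0.2, 20.4]
finger_force: 10.3
```

```bash
echo '0 0 0 -10 0 | 0 0 0 -40 0 | 0 0 0 -40 0' | python3 shift.py| grep -E "time|pos|force"; python3 -c "
from h import *
need(-97,-60,120)"
```

```text
time: 13.2
tool_pos: [515.7, 29.3, 321.2]
contact_force: [0.2, 0.0, -0.4]
finger_force: 0.0
t 13.2 tip local [-95.7  73.2 143.2] turn -0.0 shift [ -1.4 133.2  23.2] F [ 0.2  0.  -0.4]
```

```bash
echo '0 -15 20 -40 0 | 0 -45 60 -50 0 | 0 -65 90 -50 0 | 0 -70 100 -50 0 | 0 -70 100 -50 0' | python3 shift.py| grep -E "time|pos"; python3 -c "
from m import *
W=camrig.capture('wrist');need(-97,-60,120)
P=[[-98,61,101],[-97.5,-60,101]]
P=[[O[0]+c*a-s*b,O[1]+s*a+c*b,z] for a,b,z in P]
p=proj(W,P);print(p)
u,v=p.mean(0).astype(int);x0,y0=max(0,u-95),max(0,v-45)
print(x0,y0)
cv2.imwrite('pics/c5.png',cv2.resize(W['color'][y0:y0+90,x0:x0+190],None,fx=4,fy=4,interpolation=cv2.INTER_CUBIC)[:,:,::-1])
pickle.dump(W,open('v3.pkl','wb'))
"
```

```text
time: 13.82
tool_pos: [424.3, -52.3, 369.0]
t 13.88 tip local [-166.6  -26.7  191. ] turn -0.001 shift [69.6 33.2 71. ] F [0.  0.7 0.2]
[[157.78490666 120.48649406]
 [293.38229447 119.59474945]]
130 75
```

View pics/c5.png

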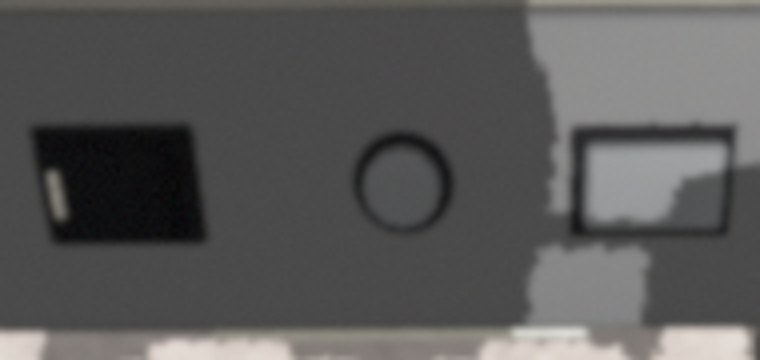

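The rocker's dash now sits at the outer edge (55,195), so the outer end is down. The feed key is at (657,187), which is about (-98,-60.5). Now I'll move to it.

```bash
echo '0 20 10 0 0 | 0 55 28 15 0 | 0 68.6 33.8 50 0 | 0 68.6 33.8 75 0 | 0 68.6 33.8 80 0' | python3 shift.py| grep -E "time|pos|force"; echo '0 0 0 2 0 | 0 0 0 4 0 | 0 0 0 5 0 | 0 0 0 5 0' | python3 shift.py| grep -E "time|pos|force"; python3 -c "
from h import *
need(-98,-60.5,103)"
```

```text
time: 14.5
tool_pos: [483.6, -99.9, 287.3]
contact_force: [0.7, 0.2, -0.1]
finger_force: 0.0
time: 15.0
tool_pos: [483.3, -100.6, 284.8]
contact_force: [0.9, -0.5, 0.3]
finger_force: 0.0
t 15.0 tip local [-98.3 -60.8 106.8] turn -0.0 shift [ 0.3 -0.3  3.8] F [ 0.9 -0.5  0.3]
```

```bash
for i in 1; do echo '0 0 0 2 0 | 0 0 0 4 0 | 0 0 0 4 0' | python3 shift.py;echo '0 0 0 1.5 0 | 0 0 0 3 0 | 0 0 0 3 0' | python3 shift.py;echo '0 0 0 1 0 | 0 0 0 2 0 | 0 0 0 2 0' | python3 shift.py; done | grep -E "pos|force"
```

```text
tool_pos: [483.3, -100.7, 280.4]
contact_force: [-0.3, -0.3, 1.8]
finger_force: 1.2
tool_pos: [483.6, -100.7, 277.6]
contact_force: [2.3, 1.0, 3.6]
finger_force: 2.1
tool_pos: [483.7, -100.8, 275.7]
contact_force: [1.8, -0.1, 4.8]
finger_force: 2.8
```

```bash
for i in 1; do echo '0 0 0 1 0 | 0 0 0 1.5 0 | 0 0 0 1.5 0' | python3 shift.py;echo '0 0 0 1 0 | 0 0 0 1.5 0 | 0 0 0 1.5 0' | python3 shift.py; done | grep -E "pos|force"
```

```text
tool_pos: [483.8, -100.8, 275.3]
contact_force: [0.7, 1.2, 13.9]
finger_force: 7.2
tool_pos: [483.7, -100.7, 274.9]
contact_force: [-2.9, 1.9, 24.2]
finger_force: 12.4
```

The key hit its hard stop. I'll lift clear and check the final state.

```bash
echo '0 0 0 -6 0 | 0 0 0 -40 0 | 0 -30 0 -90 0 | 0 -80 0 -100 0 | 0 -90 0 -100 0' | python3 shift.py| grep -E "time|pos|force"; echo '0 0 0 0 0 | 0 0 0 0 0' | python3 shift.py | grep -E "time|pos|force"; python3 -c "
from m import *
W=camrig.capture('wrist')
cv2.imwrite('pics/w5.png',W['color'][:,:,::-1])"
```

```text
time: 17.5
tool_pos: [393.2, -79.2, 372.4]
contact_force: [0.5, -0.7, -0.2]
finger_force: 0.0
time: 17.75
tool_pos: [396.4, -80.4, 371.8]
contact_force: [-0.5, 0.5, -0.2]
finger_force: 0.0
```

View pics/w5.png

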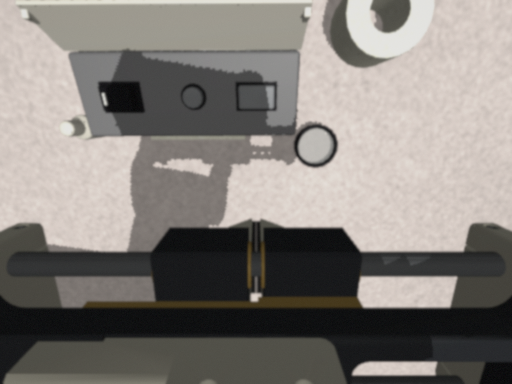

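The last view shows the cover shut, the rocker's dash at its outer edge (104,98) and the feed key up at (257,96). The neighbouring things have not moved and the robot is clear, so I'm handing in.

```bash
python3 -c "
from plant import bot, camrig, close_job
print(close_job())"
```

```text
the job is handed in; nothing more can be done
None
```

I pushed the cover shut, pressed the rocker on to its stop (the first press slipped off the paddle's outer edge and I re-aimed), then pressed the feed key fully in and let it back up; the job is handed in at about 18 s, with no verdict returned.

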